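# Lock off the rework bench's isolator

### The job

Lock off the bench's isolator: first swing its handle from on to off, stopping with the hole in its tab exactly over the hole in the fixed hasp arm (not run on into the far stop), and let go. Then lift the lock saddle out of its cradle, stand it upright on the clear mat, let go and take it again across its other sides, and lower it over the handle's tab until its pin is through both holes and it sits fully home; leave it there. Leave the other things on the bench where they are.

Things in the scene. Friction and masses are not known exactly. Their poses are not given: they have to be found in the camera images.
- hub (a point): isolator: grey enclosure 104 x 104 mm, 34 mm tall, fixed to the bench, with a flat steel hasp arm standing out from it over bare bench. This point is on the handle's vertical axis, 40 mm above the bench; its x axis points along the hasp arm, z up
- hasp_hole (a point): centre of the 17 mm hole in the fixed hasp arm, at the arm's top face (40 mm above the bench), 115 mm from the handle's axis; axes as hub. The arm is 26 mm wide, 12 mm thick and ends 162 mm from the handle's axis in an upturned plate reaching 70 mm above the bench
- handle (a joint): handle angle about the vertical axis, rad, growing counter-clockwise from above: 0 to 0.3 on; 1.35 off (handle straight over the hasp arm, hole over hole); 1.75 far stop, past off. No detent: friction (0.3 N m) keeps it where it is left. In the hub's frame the handle points at the angle (value - 1.35)
- handle_grip (a point): where to take the handle: centre of its upright black fin, 56 mm from the axis, 68 mm above the bench. The fin is 14 mm thick, stands 43 to 85 mm above the bench and spans 14 to 80 mm from the axis; x axis points outward along the handle. Beneath it the enclosure reaches 40 mm at most
- handle_hole (a point): centre of the 17 mm hole in the handle's flat steel tab, at the tab's top face (50 mm above the bench), 115 mm from the axis. The tab is 26 mm wide, 8 mm thick and spans 73 to 145 mm from the axis; x axis points outward along the handle
- saddle_centre (a point): lock saddle, loose, aluminium, 0.3 kg: 56 mm long (x), 47 mm wide (y), 60 mm tall. Upper 26 mm: solid head, brass disc on top. Below: two 6 mm walls along x, 34 mm tall, 35 mm apart, open at both ends; it stands on them. Point: its centre, 30 mm above its foot; z up. A half turn makes no difference. Home on the isolator, walls along both sides of the arm, it is 6 mm above hasp_hole
- saddle_pin (a point): tip of the saddle's pin: 11 mm thick, tapered, hanging 28 mm down from the middle of the head between the walls; the tip is 6 mm above the foot. Home, the head's underside rests on the handle's tab, the pin is through both holes, and the ends are 7 mm from the fin and 13 mm from the upturned plate: fingers have room only at the saddle's long sides
- cradle (a point): cradle that holds the saddle at the start: fixed grey base 90 x 90 mm, 12 mm thick (the saddle stands on it, top 72 mm above the bench), and two cheeks 50 mm long, 70 mm high, close along the saddle's long sides, so that it can be taken only by its two ends. Point: base's centre at bench height; x along cheeks and saddle
- mat_centre (a point): flat dark rubber mat 150 x 140 mm, 3 mm thick, fixed to the bench and kept clear; this point is the centre of its top, x along its 150 mm side
- spool: bystander: solder-wire spool 64 mm wide, 52 mm tall, standing; origin at its underside's centre
- flask: bystander: white bottle 48 mm wide, 125 mm tall, standing; origin at its underside's centre
- driver: bystander: screwdriver 190 mm long, lying; origin on its underside
- brush: bystander: brush 170 mm long, lying; origin on its underside
- jar: bystander: amber jar 60 mm wide, 65 mm tall, standing; origin at its underside's centre
- jaw: bystander: stepped aluminium clamp jaw 70 x 30 mm, 48 mm tall (a plain solid block: not the saddle); origin at its underside's centre
- tray: bystander: empty open black tray 110 x 80 mm, 30 mm tall; origin at its underside's centre
Not all that is in view belongs to the job. What is shaped like the part that bears saddle_centre but purple or red is not meant. Of the things like the part that bears mat_centre, leave any that is yellow; of the rest the larger one is meant.

How it is judged (in metres and radians):
On the way, in this order (a step that is already met when the one before it is completed fails the run):
1. the handle is left at off with the two hasp holes in line (within 0.035 rad, 4 mm), the fingers off it (value of joint handle between 1.315 and 1.385 rad and contact force between the fingers and handle below 0.2 N), for 0.3 s.
2. the saddle stands upright on the mat, let go (x of saddle_centre in the frame of mat_centre between -0.06 and 0.06 m and y of saddle_centre in the frame of mat_centre between -0.055 and 0.055 m and z of saddle_centre in the frame of mat_centre below 0.034 m and angle between saddle_centre's own z axis and vertical below 0.1 rad and contact force between the fingers and saddle below 0.1 N), for 0.2 s.
At the end, for the whole second after the job is handed in: The handle is at off (within 0.055 rad) and the saddle sits upright on its tab, let go, pin through both holes: its centre within 7 mm sideways of the hasp hole's axis and no more than 9 mm above the hasp arm's top (3 mm short of home) (value of joint handle between 1.295 and 1.405 rad and horizontal distance between saddle_centre and hasp_hole below 0.007 m and z of saddle_centre in the frame of hasp_hole between 0.003 and 0.009 m and angle between saddle_centre's own z axis and vertical below 0.08 rad and contact force between the fingers and saddle below 0.1 N); the robot touches nothing.
It fails at once if the handle is run into its far stop (value of joint handle above 1.72 rad).
It fails at once if a bystander is moved by more than 30 mm (distance of any of spool, flask, driver, brush, jar, jaw, tray from where it was at the start of the episode above 0.03 m).
It also fails if it takes over 72 s, if anything falls off the work surface, if the arm or the gripper's body presses on something with over 40 N, if the wrist force passes 120 N, or if a joint passes its speed limit or range.

### The arm

A 6-joint arm with a two-finger parallel gripper is mounted at the origin on the work surface. World frame = base frame: x ahead of the robot, y to its left, z up, the work surface at z = 0. Lengths are in m, angles in degrees, forces in N, time in s.
With the tool pointing down it reaches from about 0.25 to 0.8 m from the base axis. Payload 8.5 kg.
Tool frame: the origin (TCP) lies between the finger pads; the fingertips stand 17 mm ahead of it and the grasp point (between the pads) lies 2 mm behind it; z points along the fingers, y is the line along which they close (so a half turn about z gives the same grasp; the last joint's range is limited). The gripper opens to 85 mm and grips with 20 to 120 N. Pads are 22 mm wide; open, the fingers measure 114 mm over their backs; the gripper's body (76 mm by 85 mm) begins 54 mm behind the grasp point. The pads swing forward as they close: fully open they stand 13 mm farther back than shut.
Start: joints at [68.239, 13.648, -0.773, 75.585, 0, 90], TCP at [0.195, 0.488, 0.248] pointing down, gripper open.
Joint ranges: [-152.45, 152.45], [-59.26, 108.67], [-65.41, 83.53], [-104.44, 129.93], [-82.83, 76.93], [-180, 180]. Speed limits (degrees/s): [127.2, 127.2, 159.86, 180, 180, 180].

### API

Orientations are given as a 3x3 rotation matrix whose columns are the frame's x, y, z axes.
In Python, from rig import env gives the robot as it stands. The module is installed in compiled form; this text tells all that it offers.
- The arm moves only by the shell command python3 -m creep 'ROWS' [OPENING] [FORCE]. ROWS is JSON, a list of rows, each an object with "slide": the shift along the world's x, y, z as a fraction of full scale, a list of three; "turn": the turn, a rotation vector about the world's x, y, z as a fraction of full scale, a list of three. A call has 1 to 20 rows; each row shifts and turns the commanded pose from where the row before left it; what a row does not reach is not made up. Full scale, the value 1, is 0.04 m for a shift and 0.08 rad for a turn. A row lasts 1/12 s, in which the tool goes at most 41.7 mm and 7.16 degrees, less where a joint would pass 70% of its speed; a pose out of reach is approached as far as the arm can. A call with a number of a shift or a turn outside -1 to 1 is refused whole. A call with a gripper value outside its range is refused whole. OPENING is the finger opening in mm, from 0 to 85.4, set as the call begins (- or left out, the last holds). The fingers move at their own pace and stop on an object; FORCE is the grip in N (left out, the last holds). Time passes only in rows, so rows that do not move let the fingers close. It gives the time, the measured TCP pose, the force, the opening and the grip force at its end, in the units of the state.
- env.read_state(): the state, without advancing time (a new reading comes with each control period).
- env.camera(name): name is "side" or "top"; returns the picture (420x560x3 uint8, red, green, blue); there is no depth.
- env.get_calibration(name): a dict with "K" (3x3 intrinsics, pixels), "R" (3x3) and "t" (3): a world point X has camera coordinates R X + t. Camera axes: x right, y down, z forward; pixel columns grow to the right and rows downward; lengths in m; the calibration is good to about 2 mm. A picture is of the moment at which its call begins. get_calibration takes no time and is no camera call.
- env.hand_in(): hands the job in; it is judged then, once.
The state is a dict: "clock": time; "joint_positions": joint angles; "joint_velocities": joint speeds; "tau": joint torques, N m; "tool_pos": TCP position; "tool_rot": TCP orientation; "wrist_force": force on the tool from outside, world axes, zero at the start; "wrist_torque": the same for the moment, N m; "finger_gap": opening from 0.0 (shut) to 1.0 (fully open); "grip_force": force on a finger pad.
Only numpy, scipy, OpenCV 4.12 (cv2) and the standard library are available. Lean on these libraries where they do the work, as an engineer would, in place of code of your own. Each camera call takes 0.05 s, during which the arm holds its last target. There are 200 camera calls.

## Working session

There is one attempt and no reset: what is moved stays moved. The work goes in short steps, Python scripts to look and compute and a shell command to move; the robot and the scene stay as the last step left them, time stands still between calls to the robot, and variables do not carry over. Pictures are saved under pics/ and viewed, at most 10 in all, crops included, and the job is handed in when it is done.

```bash
mkdir -p pics; python3 - <<'E'
from rig import env
import cv2,numpy as np
for n in("top","side"):
    im=env.camera(n); np.save(f"pics/{n}0.npy",im); cv2.imwrite(f"pics/{n}0.png",cv2.cvtColor(cv2.resize(im,(800,600),interpolation=cv2.INTER_CUBIC),cv2.COLOR_RGB2BGR))
    c=env.get_calibration(n); print(n,c["K"].tolist(),np.round(c["R"],4).tolist(),c["t"], "cam",-c["R"].T@c["t"])
s=env.read_state();print(s["tool_pos"],s["tool_rot"],s["clock"],s["finger_gap"])
E
```

```text
top [[413.7927407396694, 0.0, 279.09637595928854], [0.0, 413.7927407396694, 204.542361563652], [0.0, 0.0, 1.0]] [[0.0156, -0.9998, 0.0129], [-0.982, -0.0178, -0.188], [0.1882, -0.0097, -0.9821]] [-0.06401459  0.49209246  0.98362613] cam [ 0.29916195 -0.0457246   1.05933215]
side [[381.3401778938814, 0.0, 275.386204557805], [0.0, 381.3401778938814, 206.98217098209398], [0.0, 0.0, 1.0]] [[0.8443, -0.5354, 0.0235], [-0.2894, -0.4924, -0.8209], [0.451, 0.6863, -0.5706]] [-0.45242487  0.19020336  0.85317707] cam [ 0.05220198 -0.73405929  0.65361196]
[0.19450269 0.48726466 0.247763  ] [[-9.28742751e-01  3.70724562e-01 -4.49201198e-04]
 [ 3.70724833e-01  9.28742010e-01 -1.17374218e-03]
 [-1.79430303e-05 -1.25663458e-03 -9.99999210e-01]] 0.1 0.9998127664323313
```

View pics/top0.png

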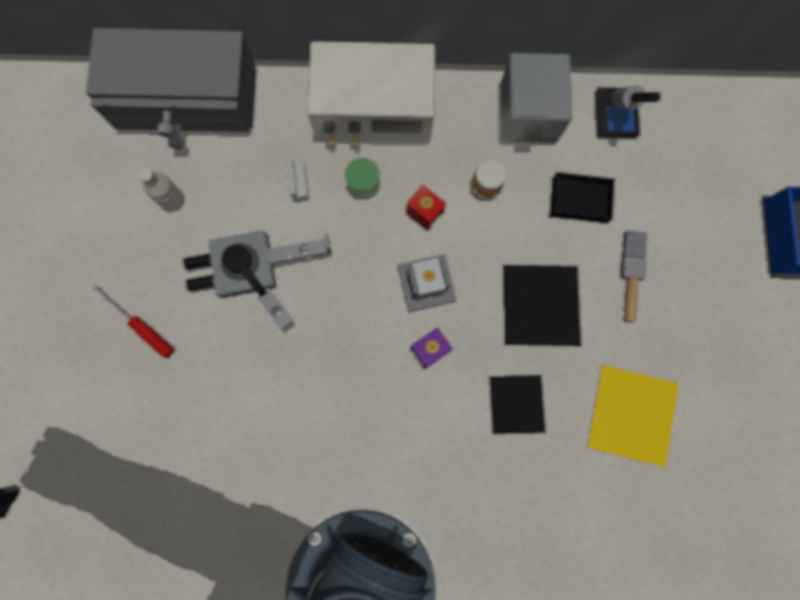

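View pics/side0.png

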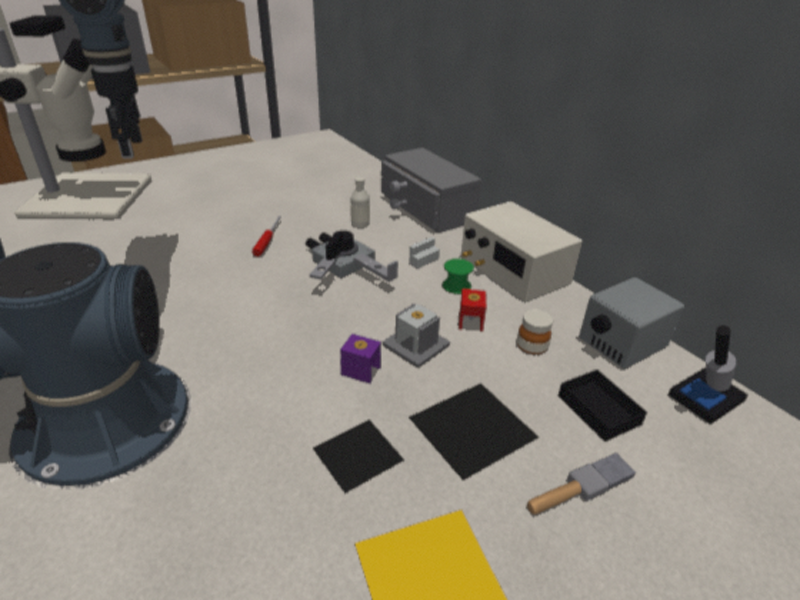

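The top view (800x600) shows the isolator hub at about (237,258), its arm tip at (328,247) and the handle tab end at (290,322). The aluminium saddle's brass disc in the cradle is at (429,276), and the larger black mat is at (541,305). I'll take enlarged crops of the isolator and cradle.

```bash
cat > h.py <<'E'
from rig import env
import cv2,numpy as np
C={n:env.get_calibration(n) for n in("top","side")}
def ray(n,u,v):
    c=C[n]; d=c["R"].T@np.linalg.solve(c["K"],[u,v,1.]); return -c["R"].T@c["t"],d/np.linalg.norm(d)
def plane(n,u,v,z):
    o,d=ray(n,u,v); return o+d*(z-o[2])/d[2]
def tri(a,b):
    (o,d),(p,e)=ray("top",*a),ray("side",*b)
    s,t=np.linalg.lstsq(np.c_[d,-e],p-o,rcond=None)[0]; x,y=o+s*d,p+t*e
    return (x+y)/2,np.linalg.norm(x-y)
def proj(n,X):
    c=C[n]; p=c["K"]@(c["R"]@np.array(X)+c["t"]); return p[:2]/p[2]
def shot(n): return env.camera(n)
def disc(im,lo=(12,90,80),hi=(30,255,255)):
    m=cv2.inRange(cv2.cvtColor(im,cv2.COLOR_RGB2HSV),lo,hi)
    k,l,s,c=cv2.connectedComponentsWithStats(m)
    return [(s[i,4],c[i].round(2)) for i in range(1,k) if s[i,4]>=8]
def crop(im,x,y,w,h,f): return cv2.resize(im[y:y+h,x:x+w],None,fx=f,fy=f,interpolation=cv2.INTER_CUBIC)
E
python3 - <<'E'
from h import *
t=np.load("pics/top0.npy");s=np.load("pics/side0.npy")
a=np.vstack([np.hstack([crop(t,125,155,110,80,3.6),crop(t,270,170,110,80,3.6)]),np.hstack([crop(s,205,155,110,80,3.6),crop(s,230,200,110,80,3.6)])])
cv2.imwrite("pics/c1.png",cv2.cvtColor(a,cv2.COLOR_RGB2BGR)); print(a.shape)
print(disc(t));print(disc(s))
for n,im in(("top",t),("side",s)):
    g=im.max(axis=2); m=(g<45).astype(np.uint8)
    k,l,st,c=cv2.connectedComponentsWithStats(m)
    for i in range(1,k):
        if st[i,4]>800:
            cc=max(cv2.findContours((l==i).astype(np.uint8),0,2)[0],key=cv2.contourArea); print(n,st[i],cv2.minAreaRect(cc))
            if st[i,4]<6000:
                r=np.array([plane(n,*p,.003)[:2] for p in cc[:,0]],np.float32); print(" world",cv2.minAreaRect(r))
E
```

```text
(576, 792, 3)
[(np.int32(21), array([231.71,  98.14])), (np.int32(12), array([248.83,  99.08])), (np.int32(63), array([338.84, 132.48])), (np.int32(57), array([297.93, 141.35])), (np.int32(48), array([299.71, 192.5 ])), (np.int32(184), array([441.32, 209.72])), (np.int32(52), array([302.13, 242.31])), (np.int32(3369), array([443.07, 290.69]))]
[(np.int32(3826), array([137.55,  27.47])), (np.int32(48), array([34.69, 47.17])), (np.int32(26), array([63.5 , 59.12])), (np.int32(1155), array([102.61, 101.29])), (np.int32(12), array([ 0.92, 89.67])), (np.int32(40), array([  6.52, 101.08])), (np.int32(23), array([ 14.  , 120.91])), (np.int32(19), array([326.26, 177.32])), (np.int32(21), array([335.43, 183.43])), (np.int32(28), array([331.5, 207.5])), (np.int32(30), array([291.67, 219.9 ])), (np.int32(157), array([373.95, 235.03])), (np.int32(35), array([252.03, 240.91])), (np.int32(372), array([387.48, 347.78])), (np.int32(4663), array([299.85, 393.64]))]
top [ 119   27   59   64 1070] ((158.9761962890625, 70.30126953125), (46.53650665283203, 76.89370727539062), 46.70135498046875)
 world ((0
[... 1524 characters left out ...]
  60   48 1619] ((421.2500305175781, 282.25), (57.27564239501953, 33.941123962402344), 45.0)
 world ((0.6955976486206055, -0.3858523666858673), (0.1247272714972496, 0.10319039970636368), 84.2606430053711)
side [ 288  270   87   65 2978] ((331.0715026855469, 299.12615966796875), (54.86939239501953, 68.90575408935547), 60.461219787597656)
 world ((0.48026585578918457, -0.3167298436164856), (0.1444140076637268, 0.13405203819274902), 0.2907652258872986)
side [ 221  295   60   49 1571] ((250.29248046875, 317.7264404296875), (36.520347595214844, 48.75855255126953), 60.945396423339844)
 world ((0.30200034379959106, -0.26912397146224976), (0.0964929610490799, 0.08912523090839386), 2.510434865951538)
```

View pics/c1.png

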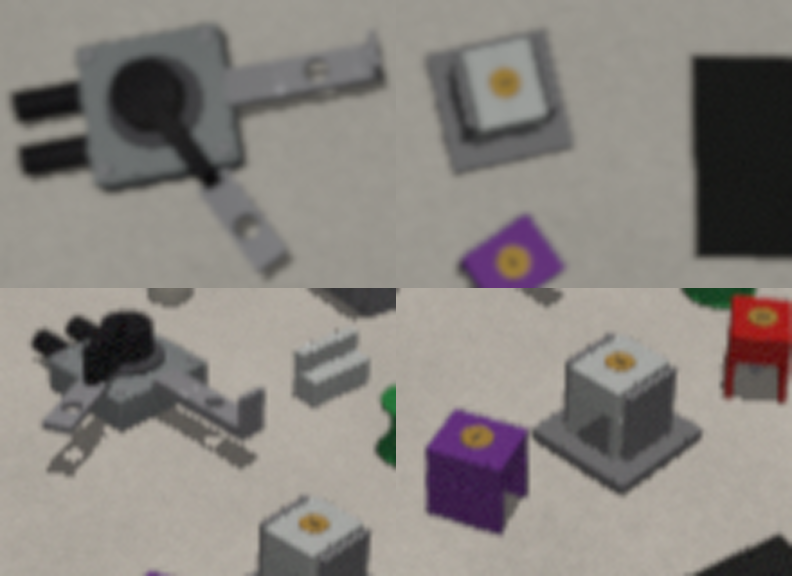

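The composite crop shows the hasp hole at crop (317,70) and the handle hole at (248,225) in the top view. In the side view they are at (214,402) and (70,410). The saddle's disc is found by colour. Next I triangulate.

```bash
python3 - <<'E'
from h import *
T=lambda x,y:((x+.5)/3.6-.5+125,(y+.5)/3.6-.5+155)
S=lambda x,y:((x+.5)/3.6-.5+205,(y-288+.5)/3.6-.5+155)
hh=tri(T(317,70),S(214,402)); ha=tri(T(248,225),S(70,410)); print("hasp",hh,"handle",ha)
sd=tri((299.71,192.5),(291.67,219.9)); print("saddle",sd)
print("hasp plane",plane("top",*T(317,70),.04),plane("side",*S(214,402),.04))
print("hand plane",plane("top",*T(248,225),.05),plane("side",*S(70,410),.05))
print("disc plane",plane("top",299.71,192.5,.072),plane("side",291.67,219.9,.072))
# arm edges top view z=.04
for a in[(235,67),(350,46),(235,104),(350,87)]: print("arm",plane("top",*T(*a),.04)[:2])
for a in[(215,197),(272,275),(235,178),(289,253)]: print("tab",plane("top",*T(*a),.05)[:2])
# enclosure top
t=np.load("pics/top0.npy")
# saddle top: bright pixels
g=t[170:215,275:325].min(axis=2); m=(g>175).astype(np.uint8)
k,l,st,c=cv2.connectedComponentsWithStats(m)
for i in range(1,k):
    if st[i,4]>60: 
        cc=max(cv2.findContours((l==i).astype(np.uint8),0,2)[0],key=cv2.contourArea)[:,0]+[275,170]
        r=np.array([plane("top",*p,.072)[:2] for p in cc],np.float32);print(st[i],cv2.minAreaRect(r))
E
```

```text
hasp (array([0.568558  , 0.11470774, 0.03987142]), np.float64(0.003419320371655738)) handle (array([0.45536974, 0.15649478, 0.04500567]), np.float64(0.00545178620284998))
saddle (array([ 0.51806078, -0.10482097,  0.07209636]), np.float64(0.0024567532877908618))
hasp plane [0.5701281  0.11402131 0.04      ] [0.56667754 0.11483543 0.04      ]
hand plane [0.45714648 0.15454154 0.05      ] [0.44942583 0.14989382 0.05      ]
disc plane [ 0.51921256 -0.1053824   0.072     ] [ 0.51685133 -0.10447083  0.072     ]
arm [0.57120859 0.1718003 ]
arm [0.58809938 0.0915239 ]
arm [0.54441426 0.17029732]
arm [0.55822265 0.09028026]
tab [0.47618355 0.17818658]
tab [0.4230513  0.13639664]
tab [0.48970011 0.16524393]
tab [0.43832888 0.12560937]
```

Heights check out: 39.9 mm for the hasp hole and 72.1 mm for the disc, with a 116 mm radius at the handle hole. The hub is near (0.547,0.227), the arm points at -79.1° and the handle at -141.4° (value about 0.26). I'll move above the handle's fin.

```bash
python3 -m creep '[{"slide":[0.482,-0.461,-0.137],"turn":[0,0,0.824]},{"slide":[0.482,-0.461,-0.137],"turn":[0,0,0.824]},{"slide":[0.482,-0.461,-0.137],"turn":[0,0,0.824]},{"slide":[0.482,-0.461,-0.137],"turn":[0,0,0.824]},{"slide":[0.482,-0.461,-0.137],"turn":[0,0,0.824]},{"slide":[0.482,-0.461,-0.137],"turn":[0,0,0.824]},{"slide":[0.482,-0.461,-0.137],"turn":[0,0,0.824]},{"slide":[0.482,-0.461,-0.137],"turn":[0,0,0.824]},{"slide":[0.482,-0.461,-0.137],"turn":[0,0,0.824]},{"slide":[0.482,-0.461,-0.137],"turn":[0,0,0.824]},{"slide":[0.482,-0.461,-0.137],"turn":[0,0,0.824]},{"slide":[0.482,-0.461,-0.137],"turn":[0,0,0.824]},{"slide":[0.482,-0.461,-0.137],"turn":[0,0,0.824]},{"slide":[0.482,-0.461,-0.137],"turn":[0,0,0.824]},{"slide":[0.482,-0.461,-0.137],"turn":[0,0,0.824]},{"slide":[0.482,-0.461,-0.137],"turn":[0,0,0.824]},{"slide":[0,0,0],"turn":[0,0,0]},{"slide":[0,0,0],"turn":[0,0,0]},{"slide":[0,0,0],"turn":[0,0,0]}]' 85 40
cat >> h.py <<'E'
def st():
    s=env.read_state(); R=np.array(s["tool_rot"]); print("t",round(s["clock"],2),"pos",np.round(s["tool_pos"],4),"yaw_y",round(np.degrees(np.arctan2(R[1,1],R[0,1])),2),"z",R[:,2].round(4),"F",np.round(s["wrist_force"],1),"gap",round(s["finger_gap"]*85.4,1),"grip",round(float(np.max(s["grip_force"])),1),"j6",round(s["joint_positions"][5],1))
E
python3 -c "
from h import *;st()
c=[]
for n in('top','side'):
    im=shot(n);u,v=proj(n,[.52,.18,.08]).astype(int);c.append(crop(im,u-55,v-75,110,150,3.6))
cv2.imwrite('pics/c2.png',cv2.cvtColor(np.hstack(c),cv2.COLOR_RGB2BGR))"
```

```text
clock: 1.68
tool_pos: [0.5027, 0.1924, 0.1603]
tool_rot: [[-0.782, -0.624, -0.001], [-0.624, 0.782, -0.0], [0.001, 0.0, -1.0]]
wrist_force: [0.0, -0.0, 0.4]
finger_gap: 0.993
grip_force: 0.0
t 1.68 pos [0.5027 0.1924 0.1603] yaw_y 128.59 z [-1.e-03 -2.e-04 -1.e+00] F [ 0.  -0.   0.4] gap 84.8 grip 0.0 j6 -17.6
```

View pics/c2.png

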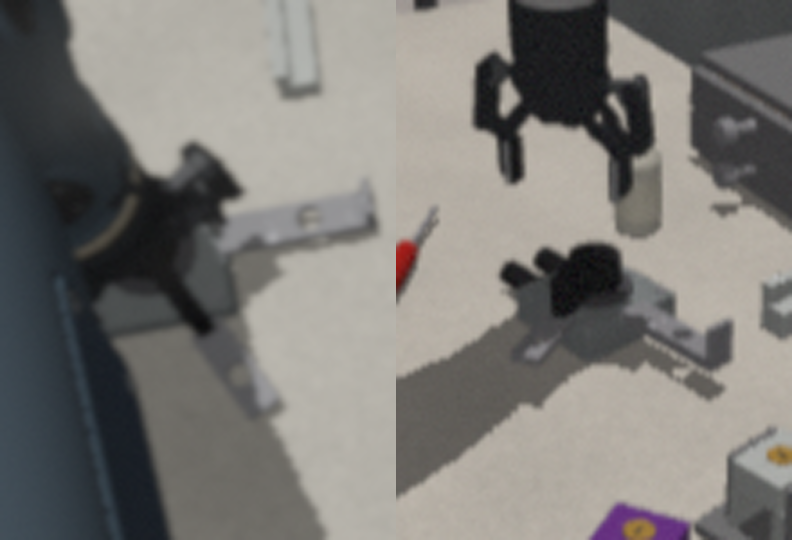

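The gripper straddles the fin: in the side crop the fingers are at x 510 and 620, with the fin at about 575. I descend and close.

```bash
python3 -m creep '[{"slide":[0,0,-0.46],"turn":[0,0,0]},{"slide":[0,0,-0.46],"turn":[0,0,0]},{"slide":[0,0,-0.46],"turn":[0,0,0]},{"slide":[0,0,-0.46],"turn":[0,0,0]},{"slide":[0,0,-0.46],"turn":[0,0,0]},{"slide":[0,0,0],"turn":[0,0,0]},{"slide":[0,0,0],"turn":[0,0,0]}]' >/dev/null
python3 -m creep '[{"slide":[0,0,0],"turn":[0,0,0]},{"slide":[0,0,0],"turn":[0,0,0]},{"slide":[0,0,0],"turn":[0,0,0]},{"slide":[0,0,0],"turn":[0,0,0]},{"slide":[0,0,0],"turn":[0,0,0]},{"slide":[0,0,0],"turn":[0,0,0]},{"slide":[0,0,0],"turn":[0,0,0]},{"slide":[0,0,0],"turn":[0,0,0]},{"slide":[0,0,0],"turn":[0,0,0]},{"slide":[0,0,0],"turn":[0,0,0]}]' 0 40 >/dev/null
python3 -c "
from h import *;st()
H=np.array([.5468,.2274])
s=env.read_state();p=np.array(s['tool_pos'])[:2]-H;r=np.hypot(*p);a=np.arctan2(p[1],p[0]);print(r,np.degrees(a))
N=14;q=p
for i in range(1,N+1):
    b=a+(np.radians(-79.1)-a)*i/N;n=r*np.array([np.cos(b),np.sin(b)]);print(((n-q)/.04).round(3),round((np.radians(-79.1)-a)/N/.08,3));q=n"
```

```text
t 3.2 pos [0.5027 0.193  0.0691] yaw_y 128.73 z [-3.0e-04  1.1e-03 -1.0e+00] F [-3.8  1.8  5.9] gap 13.7 grip 38.7 j6 -17.8
0.05589269571367341 -142.03454353669326
[ 0.071 -0.084] 0.981
[ 0.077 -0.078] 0.981
[ 0.083 -0.072] 0.981
[ 0.088 -0.065] 0.981
[ 0.093 -0.058] 0.981
[ 0.097 -0.05 ] 0.981
[ 0.101 -0.042] 0.981
[ 0.104 -0.034] 0.981
[ 0.106 -0.026] 0.981
[ 0.108 -0.018] 0.981
[ 0.109 -0.009] 0.981
[ 0.11  -0.001] 0.981
[0.109 0.008] 0.981
[0.108 0.016] 0.981
```

```bash
python3 -m creep '[{"slide":[0.071,-0.084,0],"turn":[0,0,0.969]},{"slide":[0.077,-0.078,0],"turn":[0,0,0.969]},{"slide":[0.083,-0.072,0],"turn":[0,0,0.969]},{"slide":[0.088,-0.065,0],"turn":[0,0,0.969]},{"slide":[0.093,-0.058,0],"turn":[0,0,0.969]},{"slide":[0.097,-0.05,0],"turn":[0,0,0.969]},{"slide":[0.101,-0.042,0],"turn":[0,0,0.969]},{"slide":[0.104,-0.034,0],"turn":[0,0,0.969]},{"slide":[0.106,-0.026,0],"turn":[0,0,0.969]},{"slide":[0.108,-0.018,0],"turn":[0,0,0.969]},{"slide":[0.109,-0.009,0],"turn":[0,0,0.969]},{"slide":[0.11,0,0],"turn":[0,0,0.969]},{"slide":[0.109,0.008,0],"turn":[0,0,0.969]},{"slide":[0.108,0.016,0],"turn":[0,0,0.969]},{"slide":[0,0,0],"turn":[0,0,0]},{"slide":[0,0,0],"turn":[0,0,0]},{"slide":[0,0,0],"turn":[0,0,0]},{"slide":[0,0,0],"turn":[0,0,0]}]' >/dev/null
python3 -c "
from h import *;st()
c=[]
for n in('top','side'):
    im=shot(n);np.save(f'pics/{n}3.npy',im);u,v=proj(n,[.56,.15,.05]).astype(int);c.append(crop(im,u-36,v-45,72,90,5.5))
cv2.imwrite('pics/c3.png',cv2.cvtColor(np.hstack(c),cv2.COLOR_RGB2BGR))"
```

```text
t 4.7 pos [0.5559 0.1748 0.0691] yaw_y -168.96 z [-0.0027  0.0053 -1.    ] F [-9.4 14.3  8.5] gap 13.8 grip 43.6 j6 -83.8
```

View pics/c3.png

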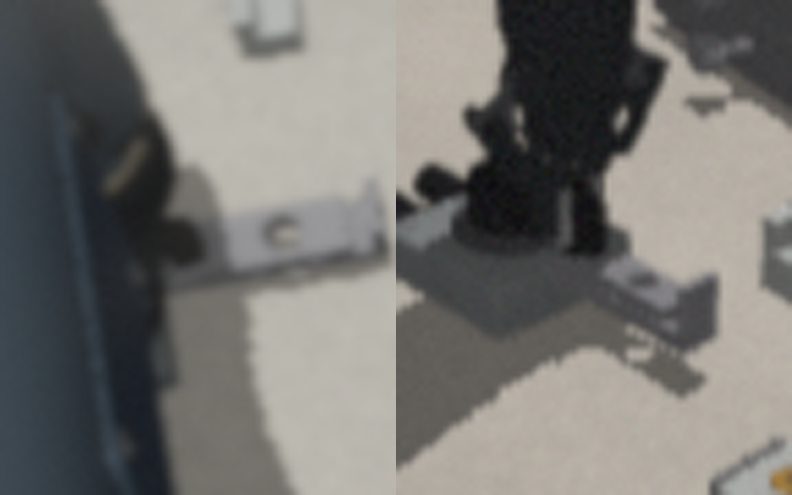

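The handle lies over the arm with the hole showing through at top crop (283,233). I release, rise and check the alignment unobstructed.

```bash
python3 -m creep '[{"slide":[0,0,0],"turn":[0,0,0]},{"slide":[0,0,0],"turn":[0,0,0]},{"slide":[0,0,0],"turn":[0,0,0]},{"slide":[0,0,0],"turn":[0,0,0]},{"slide":[0,0,0],"turn":[0,0,0]},{"slide":[0,0,0],"turn":[0,0,0]},{"slide":[0,0,0],"turn":[0,0,0]},{"slide":[0,0,0],"turn":[0,0,0]},{"slide":[0,0,0.5],"turn":[0,0,0]},{"slide":[0,0,0.5],"turn":[0,0,0]},{"slide":[0,0,0.5],"turn":[0,0,0]},{"slide":[-0.3,-0.9,0.5],"turn":[0,0,0]},{"slide":[-0.3,-0.9,0.5],"turn":[0,0,0]},{"slide":[-0.3,-0.9,0],"turn":[0,0,0]},{"slide":[-0.3,-0.9,0],"turn":[0,0,0]},{"slide":[0,-0.9,0],"turn":[0,0,0]},{"slide":[0,-0.9,0],"turn":[0,0,0]},{"slide":[0,-0.9,0],"turn":[0,0,0]},{"slide":[0,0,0],"turn":[0,0,0]},{"slide":[0,0,0],"turn":[0,0,0]}]' 85 >/dev/null
python3 -c "
from h import *;st()
c=[]
for n in('top','side'):
    im=shot(n);np.save(f'pics/{n}4.npy',im);u,v=proj(n,[.56,.15,.05]).astype(int);print(n,u,v);c.append(crop(im,u-36,v-45,72,90,5.5))
    print(disc(im))
cv2.imwrite('pics/c4.png',cv2.cvtColor(np.hstack(c),cv2.COLOR_RGB2BGR))"
```

```text
t 6.47 pos [ 0.5102 -0.0797  0.1675] yaw_y -169.36 z [ 2.e-04  0.e+00 -1.e+00] F [ 0.6 -1.2  0.3] gap 85.4 grip 0.0 j6 -109.5
top 197 176
[(np.int32(16), array([231.81,  98.38])), (np.int32(11), array([248.91,  99.27])), (np.int32(174), array([441.29, 209.66])), (np.int32(3334), array([443.03, 290.65]))]
side 256 178
[(np.int32(3872), array([136.97,  27.75])), (np.int32(1004), array([111.33,  98.49])), (np.int32(19), array([326.26, 177.32])), (np.int32(21), array([335.43, 183.43])), (np.int32(28), array([331.5, 207.5])), (np.int32(26), array([291.69, 219.96])), (np.int32(157), array([373.75, 235.01])), (np.int32(35), array([252.03, 240.91])), (np.int32(371), array([387.49, 347.77])), (np.int32(4663), array([299.85, 393.64]))]
```

View pics/c4.png

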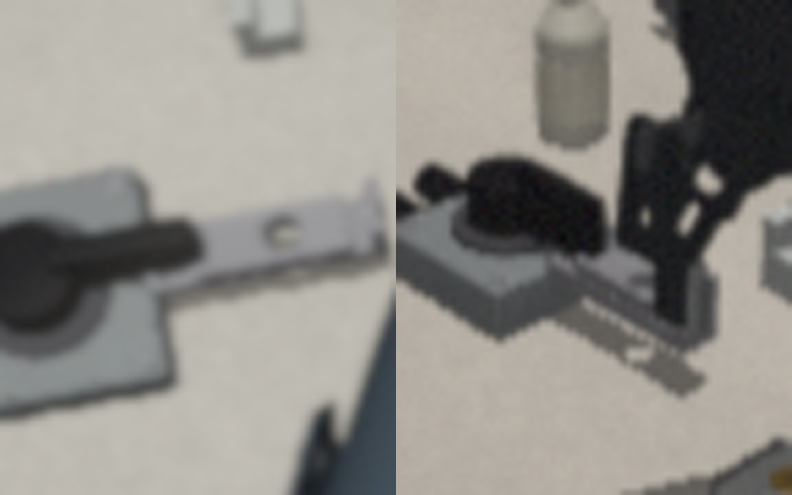

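The handle's tab is over the hasp arm, with the through-hole at top crop (282,233). I compare it numerically with the earlier hasp-hole position and check the fin's direction.

```bash
python3 - <<'E'
from h import *
T=lambda x,y:((x+.5)/5.5-.5+161,(y+.5)/5.5-.5+131)
S=lambda x,y:((x-396+.5)/5.5-.5+220,(y+.5)/5.5-.5+133)
h=plane("top",*T(282,233),.05);print(h, "side3 hole",plane("side",*S(648,280),.05))
H=np.array([.5468+.0012,.2274-.0005])
print("ang",np.degrees(np.arctan2(*(h[:2]-H)[::-1])),np.hypot(*(h[:2]-H)))
t=np.load("pics/top4.npy").astype(int)
# hole profile: bright/dark blob relative to the tab
g=t[165:182,205:220].sum(axis=2)//3; print(g)
# fin: dark pixels beyond 30mm from hub
m=np.argwhere(t.max(axis=2)<75)
P=np.array([plane("top",u,v,.085)[:2] for v,u in m]); d=P-H; r=np.hypot(*d.T); k=(r>.035)&(r<.09)&(d[:,1]<0)&(abs(d[:,0]-.015)<.03)
print(k.sum(),P[k].mean(0)); q=cv2.fitLine(P[k].astype(np.float32),cv2.DIST_L2,0,.01,.01).ravel();print(q,np.degrees(np.arctan2(q[1],q[0])))
print("axis offset of fin line from hub, mm", 1e3*np.cross(q[:2],H-q[2:]))
E
```

```text
[0.5703598 0.1146732 0.05     ] side3 hole [0.57011298 0.11285904 0.05      ]
ang -78.73207293685734 0.11443257783149524
[[185 184 185 186 187 188 187 186 184 184 185 185 184 184 183]
 [185 185 186 186 186 186 186 184 182 181 181 181 179 178 176]
 [184 184 184 182 182 182 181 178 175 175 172 171 169 167 166]
 [179 179 178 176 173 171 168 166 164 163 162 161 160 159 159]
 [171 169 167 164 161 155 150 147 149 152 155 157 157 156 156]
 [161 161 157 153 145 135 125 121 125 136 147 153 155 156 156]
 [156 156 151 142 127 113 106 107 113 124 139 150 154 155 155]
 [155 153 147 134 115 108 116 128 134 137 144 150 154 155 155]
 [153 152 147 133 114 115 132 147 152 152 152 152 154 155 155]
 [153 152 148 137 121 116 128 138 143 144 148 152 154 155 154]
 [152 152 150 144 132 124 124 129 133 137 144 150 152 152 152]
 [152 152 151 149 143 136 134 137 140 140 143 143 143 141 139]
 [151 150 150 149 146 141 137 137 137 131 126 123 121 118 113]
 [144 142 141 138 134 126 121 117 113 108 103 101 102 102  99]
 [127 123 118 115 107 100  96  96 100 102 102 101 100  99 101]
 [101  99 101  98  93  89  91  97 109 117 121 117 111 108 110]
 [ 91  94  98 101 100 100 105 110 115 120 123 123 120 121 130]]
161 [0.55056687 0.17133551]
[ 0.29794446 -0.9545832   0.55056685  0.17133552] -72.66581
axis offset of fin line from hub, mm 14.104855318389722<stdin>:14: DeprecationWarning: Arrays of 2-dimensional vectors are deprecated. Use arrays of 3-dimensional vectors instead. (deprecated in NumPy 2.0)
```

```bash
python3 - <<'E'
from h import *
def edge(f,z,cols):
    t=np.load(f).astype(float).mean(axis=2); P=[]
    for u in cols:
        vc=int(174+(212-u)*.1); 
        for v in range(vc-3,vc-14,-1):
            if t[v-1,u]>=171>t[v,u]: P.append(plane("top",u,v-(171-t[v,u])/(t[v-1,u]-t[v,u]),z)[:2]);break
    P=np.array(P); q=np.polyfit(P[:,1],P[:,0],1); print(f,len(P),"angle",np.degrees(np.arctan2(-1,-q[0])),"x at y=.114:",np.polyval(q,.114),"at .14",np.polyval(q,.14),"res",np.std(P[:,0]-np.polyval(q,P[:,1])))
edge("pics/top0.npy",.04,range(194,224))
edge("pics/top4.npy",.05,range(200,221))
E
```

```text
Traceback (most recent call last):
IndexError: too many indices for array: array is 1-dimensional, but 2 were indexed
```

```bash
python3 - <<'E'
from h import *
def edge(f,z,cols):
    t=np.load(f).astype(float).mean(axis=2); P=[]
    for u in cols:
        vc=round(174+(212-u)*.17); s=t[vc-12:vc-2,u]; g=s[:-1]-s[1:]; i=int(np.argmax(g)); w=np.clip(g[max(0,i-1):i+2],0,None)
        P.append(plane("top",u,vc-12+.5+(w*np.arange(max(0,i-1),max(0,i-1)+len(w))).sum()/w.sum(),z)[:2])
    P=np.array(P); q=np.polyfit(P[:,1],P[:,0],1); r=P[:,0]-np.polyval(q,P[:,1]); k=abs(r)<.002; P=P[k]; q=np.polyfit(P[:,1],P[:,0],1)
    print(f,len(P),"angle",np.degrees(np.arctan2(-1,-q[0])),"x at y=.114:",np.polyval(q,.114),"at .14",np.polyval(q,.14))
edge("pics/top0.npy",.04,range(194,224))
edge("pics/top4.npy",.05,range(200,221))
t=np.load("pics/top0.npy").astype(int).mean(axis=2).astype(int);print(t[160:186,206:219:2])
E
```

```text
pics/top0.npy 29 angle -77.9434350146404 x at y=.114: 0.5830817008908105 at .14 0.5775283965668787
pics/top4.npy 12 angle -78.09234632256504 x at y=.114: 0.5838100971002749 at .14 0.5783274102665442
[[151 149 149 149 150 150 149]
 [150 150 150 150 151 151 149]
 [150 150 151 150 151 151 150]
 [149 150 151 151 151 150 150]
 [149 150 152 151 150 150 149]
 [149 150 152 150 149 150 149]
 [149 150 151 149 148 149 147]
 [149 148 149 148 148 146 144]
 [147 147 147 145 144 140 135]
 [144 144 140 136 133 130 127]
 [138 135 129 121 121 123 123]
 [128 126 113 102 109 121 122]
 [123 119 102 104 111 118 122]
 [122 117  97 116 119 118 122]
 [122 115  93 108 111 114 122]
 [121 115  93 104 112 114 122]
 [122 118 101 117 125 119 122]
 [122 121 111 122 126 119 115]
 [122 121 115 117 114 108  97]
 [116 113 106  98  97  98  85]
 [101  94  85  84  93 103  90]
 [ 83  81  79  84  92 100  96]
 [ 83  86  88  91  95 108 113]
 [ 91 101 109 110 113 130 136]
 [111 124 134 135 135 143 146]
 [135 141 143 146 145 146 147]]
```

The edges of arm and tab coincide (0.7 mm, 0.2°), so the handle is off and aligned. Now to the saddle.

```bash
python3 -m creep '[{"slide":[0.1,-0.31,0],"turn":[0,0,0.26]},{"slide":[0.1,-0.31,0],"turn":[0,0,0.26]},{"slide":[0,0,-0.5],"turn":[0,0,0]},{"slide":[0,0,-0.5],"turn":[0,0,0]},{"slide":[0,0,-0.5],"turn":[0,0,0]},{"slide":[0,0,-0.5],"turn":[0,0,0]},{"slide":[0,0,-0.4],"turn":[0,0,0]},{"slide":[0,0,-0.37],"turn":[0,0,0]},{"slide":[0,0,0],"turn":[0,0,0]},{"slide":[0,0,0],"turn":[0,0,0]},{"slide":[0,0,0],"turn":[0,0,0]}]'
python3 -m creep '[{"slide":[0,0,0],"turn":[0,0,0]},{"slide":[0,0,0],"turn":[0,0,0]},{"slide":[0,0,0],"turn":[0,0,0]},{"slide":[0,0,0],"turn":[0,0,0]},{"slide":[0,0,0],"turn":[0,0,0]},{"slide":[0,0,0],"turn":[0,0,0]},{"slide":[0,0,0],"turn":[0,0,0]},{"slide":[0,0,0],"turn":[0,0,0]}]' 30 60 >/dev/null; python3 -c "
from h import *;st()"
```

```text
clock: 7.48
tool_pos: [0.5189, -0.1019, 0.0574]
tool_rot: [[0.23, -0.973, 0.001], [-0.973, -0.23, -0.0], [0.0, -0.001, -1.0]]
wrist_force: [0.8, -0.5, 0.2]
finger_gap: 0.993
grip_force: 0.0
t 8.15 pos [ 0.5188 -0.1027  0.0578] yaw_y -166.77 z [ 0.0016  0.     -1.    ] F [-1.2  1.5  6.2] gap 55.1 grip 63.0 j6 -114.4
```

```bash
python3 -m creep '[{"slide":[0,0,0.25],"turn":[0,0,0]},{"slide":[0,0,0.5],"turn":[0,0,0]},{"slide":[0,0,0.5],"turn":[0,0,0]},{"slide":[0,0,0.5],"turn":[0,0,0]},{"slide":[0,0,0.5],"turn":[0,0,0]},{"slide":[0,0,0.5],"turn":[0,0,0]},{"slide":[0,0,0.25],"turn":[0,0,0]},{"slide":[-0.115,-0.667,0],"turn":[0,0,0]},{"slide":[-0.115,-0.667,0],"turn":[0,0,0]},{"slide":[-0.115,-0.667,0],"turn":[0,0,0]},{"slide":[-0.115,-0.667,0],"turn":[0,0,0]},{"slide":[-0.115,-0.667,0],"turn":[0,0,0]},{"slide":[-0.115,-0.667,0],"turn":[0,0,0]},{"slide":[-0.115,-0.667,0],"turn":[0,0,0]},{"slide":[-0.115,-0.667,0],"turn":[0,0,0]},{"slide":[0,0,0],"turn":[0,0,0]},{"slide":[0,0,0],"turn":[0,0,0]},{"slide":[0,0,0],"turn":[0,0,0]}]' >/dev/null
python3 -c "
from h import *;st()
c=[]
for n in('top','side'):
    im=shot(n);p=env.read_state()['tool_pos'];u,v=proj(n,p).astype(int);c.append(crop(im,u-45,v-45,90,100,4.4))
cv2.imwrite('pics/c5.png',cv2.cvtColor(np.hstack(c),cv2.COLOR_RGB2BGR))"
```

```text
t 9.65 pos [ 0.4812 -0.3159  0.1764] yaw_y -166.8 z [-5.e-04  8.e-04 -1.e+00] F [-0.   0.4 -3.5] gap 54.9 grip 64.6 j6 -136.5
```

View pics/c5.png

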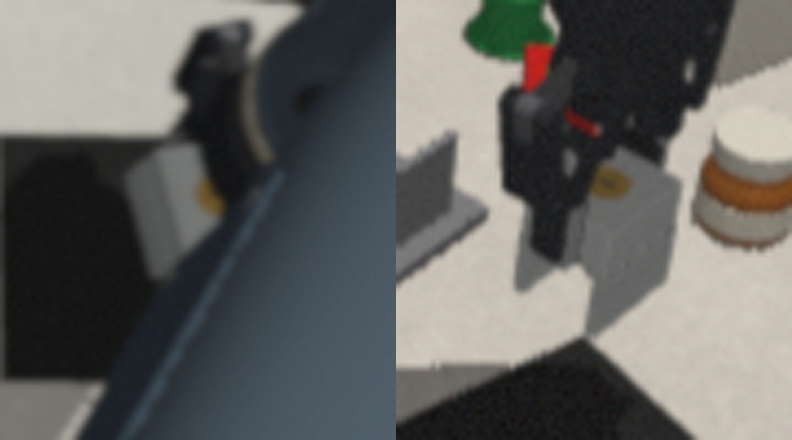

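The saddle is held upright by its ends above the mat (side crop around (620,230)). I lower it.

```bash
python3 -m creep '[{"slide":[0,0,-0.5],"turn":[0,0,0]},{"slide":[0,0,-0.5],"turn":[0,0,0]},{"slide":[0,0,-0.5],"turn":[0,0,0]},{"slide":[0,0,-0.5],"turn":[0,0,0]},{"slide":[0,0,-0.5],"turn":[0,0,0]},{"slide":[0,0,-0.4],"turn":[0,0,0]},{"slide":[0,0,-0.15],"turn":[0,0,0]},{"slide":[0,0,-0.06],"turn":[0,0,0]},{"slide":[0,0,0],"turn":[0,0,0]},{"slide":[0,0,0],"turn":[0,0,0]},{"slide":[0,0,-0.025],"turn":[0,0,0]},{"slide":[0,0,-0.025],"turn":[0,0,0]},{"slide":[0,0,0],"turn":[0,0,0]},{"slide":[0,0,0],"turn":[0,0,0]}]' >/dev/null; python3 -c "
from h import *;st()"
```

```text
t 10.92 pos [ 0.4817 -0.3163  0.0506] yaw_y -166.77 z [ 6.e-04 -2.e-04 -1.e+00] F [ 0.1 -0.7 -3.5] gap 55.2 grip 64.6 j6 -136.5
```

```bash
python3 -m creep '[{"slide":[0,0,-0.025],"turn":[0,0,0]},{"slide":[0,0,-0.025],"turn":[0,0,0]},{"slide":[0,0,0],"turn":[0,0,0]},{"slide":[0,0,0],"turn":[0,0,0]}]'|grep -E "force|pos"
python3 -m creep '[{"slide":[0,0,0],"turn":[0,0,0]},{"slide":[0,0,0],"turn":[0,0,0]},{"slide":[0,0,0],"turn":[0,0,0]},{"slide":[0,0,0],"turn":[0,0,0]},{"slide":[0,0,0],"turn":[0,0,0]},{"slide":[0,0,0],"turn":[0,0,0]},{"slide":[0,0,0],"turn":[0,0,0]},{"slide":[0,0,0],"turn":[0,0,0]},{"slide":[0,0,0.25],"turn":[0,0,0]},{"slide":[0,0,0.5],"turn":[0,0,0]},{"slide":[0,0,0.5],"turn":[0,0,0]},{"slide":[0,0,0.5],"turn":[0,0,0]},{"slide":[0,0,0.5],"turn":[0,0,0]},{"slide":[0,0,0.5],"turn":[0,0,0]},{"slide":[-0.5,0.5,0.5],"turn":[0,0,0]},{"slide":[-0.5,0.5,0],"turn":[0,0,0]},{"slide":[-0.5,0.5,0],"turn":[0,0,0]},{"slide":[-0.5,0.5,0],"turn":[0,0,0]},{"slide":[0,0,0],"turn":[0,0,0]},{"slide":[0,0,0],"turn":[0,0,0]}]' 85 >/dev/null
python3 -c "
from h import *;st()
c=[]
for n in('top','side'):
    im=shot(n);np.save(f'pics/{n}6.npy',im);u,v=proj(n,[.482,-.316,.06]).astype(int);print(u,v);c.append(crop(im,u-45,v-45,90,100,4.4));print([d for d in disc(im) if np.hypot(*(d[1]-[u,v]))<25])
cv2.imwrite('pics/c6.png',cv2.cvtColor(np.hstack(c),cv2.COLOR_RGB2BGR))"
```

```text
tool_pos: [0.4816, -0.3163, 0.0487]
wrist_force: [-1.4, 0.8, 4.8]
grip_force: 65.3
t 12.92 pos [ 0.4009 -0.2355  0.1794] yaw_y -166.73 z [ 1.2e-03 -7.0e-04 -1.0e+00] F [ 0.2 -0.4  0.7] gap 85.1 grip 0.0 j6 -133.7
384 209
[]
333 280
[(np.int32(54), array([334.19, 279.85]))]
```

View pics/c6.png

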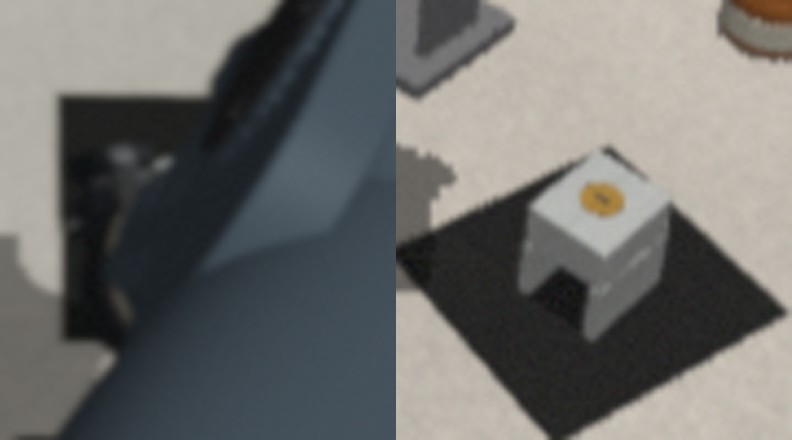

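The saddle stands upright on the mat, disc at side pixel (334.2,279.9). I turn a quarter and regrasp across the long sides.

```bash
python3 -c "
from h import *
a=plane('side',334.19,279.85,.063);b=plane('side',291.67,219.9,.072);print(a,'robot-corrected',a[:2]-b[:2]+[.5188,-.1044])"
python3 -m creep '[{"slide":[0.101,-0.103,0],"turn":[0,0,-0.982]},{"slide":[0.101,-0.103,0],"turn":[0,0,-0.982]},{"slide":[0.101,-0.103,0],"turn":[0,0,-0.982]},{"slide":[0.101,-0.103,0],"turn":[0,0,-0.982]},{"slide":[0.101,-0.103,0],"turn":[0,0,-0.982]},{"slide":[0.101,-0.103,0],"turn":[0,0,-0.982]},{"slide":[0.101,-0.103,0],"turn":[0,0,-0.982]},{"slide":[0.101,-0.103,0],"turn":[0,0,-0.982]},{"slide":[0.101,-0.103,0],"turn":[0,0,-0.982]},{"slide":[0.101,-0.103,0],"turn":[0,0,-0.982]},{"slide":[0.101,-0.103,0],"turn":[0,0,-0.982]},{"slide":[0.101,-0.103,0],"turn":[0,0,-0.982]},{"slide":[0.101,-0.103,0],"turn":[0,0,-0.982]},{"slide":[0.101,-0.103,0],"turn":[0,0,-0.982]},{"slide":[0.101,-0.103,0],"turn":[0,0,-0.982]},{"slide":[0.101,-0.103,0],"turn":[0,0,-0.982]},{"slide":[0.101,-0.103,0],"turn":[0,0,-0.982]},{"slide":[0.101,-0.103,0],"turn":[0,0,-0.982]},{"slide":[0.101,-0.103,0],"turn":[0,0,-0.982]},{"slide":[0.101,-0.103,0],"turn":[0,0,-0.982]}]' >/dev/null
python3 -m creep '[{"slide":[0,0,0],"turn":[0,0,0]},{"slide":[0,0,0],"turn":[0,0,0]},{"slide":[0,0,0],"turn":[0,0,0]}]' >/dev/null;python3 -c "
from h import *;st()"
```

```text
[ 0.4813239  -0.31825526  0.063     ] robot-corrected [ 0.48327257 -0.31818444]
t 14.93 pos [ 0.4824 -0.3188  0.178 ] yaw_y 103.34 z [-4.e-04  2.e-04 -1.e+00] F [ 0.1 -0.2  0.5] gap 85.6 grip 0.0 j6 -46.8
```

```bash
python3 -m creep '[{"slide":[0,0,-0.5],"turn":[0,0,0]},{"slide":[0,0,-0.5],"turn":[0,0,0]},{"slide":[0,0,-0.5],"turn":[0,0,0]},{"slide":[0,0,-0.5],"turn":[0,0,0]},{"slide":[0,0,-0.5],"turn":[0,0,0]},{"slide":[0,0,-0.5],"turn":[0,0,0]},{"slide":[0,0,-0.22],"turn":[0,0,0]},{"slide":[0,0,0],"turn":[0,0,0]},{"slide":[0,0,0],"turn":[0,0,0]}]' |grep -E "force|pos"
python3 -m creep '[{"slide":[0,0,0],"turn":[0,0,0]},{"slide":[0,0,0],"turn":[0,0,0]},{"slide":[0,0,0],"turn":[0,0,0]},{"slide":[0,0,0],"turn":[0,0,0]},{"slide":[0,0,0],"turn":[0,0,0]},{"slide":[0,0,0],"turn":[0,0,0]},{"slide":[0,0,0],"turn":[0,0,0]},{"slide":[0,0,0],"turn":[0,0,0]},{"slide":[0,0,0],"turn":[0,0,0]}]' 25 60 >/dev/null; python3 -c "
from h import *;st()"
```

```text
tool_pos: [0.4823, -0.3185, 0.0497]
wrist_force: [0.4, 0.7, 1.2]
grip_force: 0.0
t 16.43 pos [ 0.4829 -0.3189  0.0507] yaw_y 103.22 z [ 0.0018 -0.0011 -1.    ] F [-0.2  0.3  5.6] gap 46.0 grip 62.4 j6 -46.7
```

```bash
python3 -m creep '[{"slide":[0,0,0.25],"turn":[0,0,0]},{"slide":[0,0,0.5],"turn":[0,0,0]},{"slide":[0,0,0.6],"turn":[0,0,0]},{"slide":[0,0,0.6],"turn":[0,0,0]},{"slide":[0,0,0.6],"turn":[0,0,0]},{"slide":[0,0,0.6],"turn":[0,0,0]},{"slide":[0,0,0.25],"turn":[0,0,0]},{"slide":[0,0,0],"turn":[0,0,0]}]' >/dev/null
python3 -m creep '[{"slide":[0.108,0.542,0],"turn":[0,0,-0.997]},{"slide":[0.108,0.542,0],"turn":[0,0,-0.997]},{"slide":[0.108,0.542,0],"turn":[0,0,-0.997]},{"slide":[0.108,0.542,0],"turn":[0,0,-0.997]},{"slide":[0.108,0.542,0],"turn":[0,0,-0.997]},{"slide":[0.108,0.542,0],"turn":[0,0,-0.997]},{"slide":[0.108,0.542,0],"turn":[0,0,-0.997]},{"slide":[0.108,0.542,0],"turn":[0,0,-0.997]},{"slide":[0.108,0.542,0],"turn":[0,0,-0.997]},{"slide":[0.108,0.542,0],"turn":[0,0,-0.997]},{"slide":[0.108,0.542,0],"turn":[0,0,-0.997]},{"slide":[0.108,0.542,0],"turn":[0,0,-0.997]},{"slide":[0.108,0.542,0],"turn":[0,0,-0.997]},{"slide":[0.108,0.542,0],"turn":[0,0,-0.997]},{"slide":[0.108,0.542,0],"turn":[0,0,-0.997]},{"slide":[0.108,0.542,0],"turn":[0,0,-0.997]},{"slide":[0.108,0.542,0],"turn":[0,0,-0.997]},{"slide":[0.108,0.542,0],"turn":[0,0,-0.997]},{"slide":[0.108,0.542,0],"turn":[0,0,-0.997]},{"slide":[0.108,0.542,0],"turn":[0,0,-0.997]}]' >/dev/null
python3 -m creep '[{"slide":[0,0,0],"turn":[0,0,0]},{"slide":[0,0,0],"turn":[0,0,0]},{"slide":[0,0,0],"turn":[0,0,0]}]' >/dev/null;python3 -c "
from h import *;st()
c=[];p=env.read_state()['tool_pos']
for n in('top','side'):
    im=shot(n);u,v=proj(n,[p[0],p[1],.12]).astype(int);c.append(crop(im,u-45,v-50,90,120,4.4))
    print(n,[(d, plane(n,*d[1],p[2]-.0477+.06)) for d in disc(im) if np.hypot(*(d[1]-[u,v]))<45])
cv2.imwrite('pics/c7.png',cv2.cvtColor(np.hstack(c),cv2.COLOR_RGB2BGR))"
```

```text
t 19.02 pos [0.568  0.1147 0.1842] yaw_y 11.91 z [-2.2e-03 -8.0e-04 -1.0e+00] F [ 0.4 -0.1 -2.3] gap 45.9 grip 62.4 j6 89.5
top []
side [((np.int32(11), array([264.36, 139.  ])), array([0.56658452, 0.11516628, 0.19649866]))]
```

View pics/c7.png

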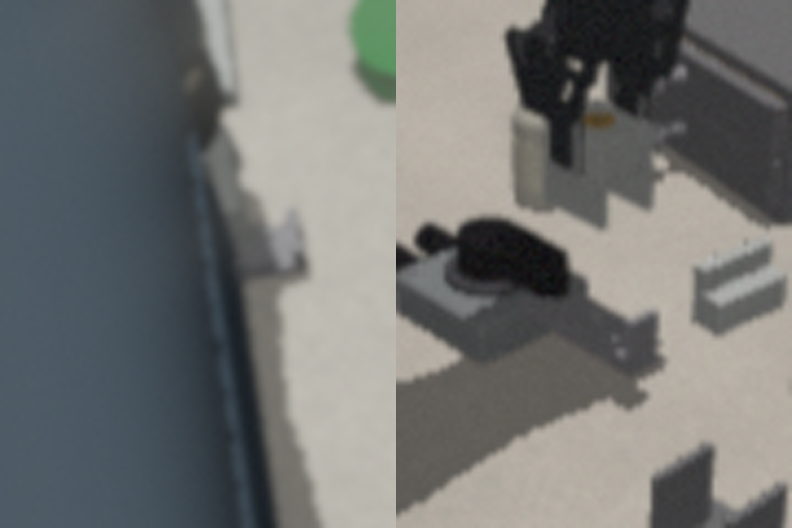

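The saddle hangs upright over the hole region (side crop at (600,160)), its position agreeing with the target to about 1 mm. I lower it in stages.

```bash
python3 -m creep '[{"slide":[0.02,0,-0.5],"turn":[0,0,0]},{"slide":[0,0,-0.5],"turn":[0,0,0]},{"slide":[0,0,-0.5],"turn":[0,0,0]},{"slide":[0,0,-0.4],"turn":[0,0,0]},{"slide":[0,0,-0.25],"turn":[0,0,0]},{"slide":[0,0,0],"turn":[0,0,0]},{"slide":[0,0,0],"turn":[0,0,0]},{"slide":[0,0,0],"turn":[0,0,0]}]' |grep -E "wrist_force|pos"
python3 -m creep '[{"slide":[0,0,-0.06],"turn":[0,0,0]},{"slide":[0,0,-0.06],"turn":[0,0,0]},{"slide":[0,0,-0.06],"turn":[0,0,0]},{"slide":[0,0,-0.06],"turn":[0,0,0]},{"slide":[0,0,-0.06],"turn":[0,0,0]},{"slide":[0,0,0],"turn":[0,0,0]},{"slide":[0,0,0],"turn":[0,0,0]}]' |grep -E "wrist_force|pos"
```

```text
tool_pos: [0.5702, 0.1148, 0.1005]
wrist_force: [1.2, -0.0, -3.3]
tool_pos: [0.5694, 0.115, 0.0873]
wrist_force: [-0.5, -0.3, -2.5]
```

The pin has entered with no force, so I continue.

```bash
python3 -m creep '[{"slide":[0,0,-0.06],"turn":[0,0,0]},{"slide":[0,0,-0.06],"turn":[0,0,0]},{"slide":[0,0,-0.06],"turn":[0,0,0]},{"slide":[0,0,-0.06],"turn":[0,0,0]},{"slide":[0,0,0],"turn":[0,0,0]},{"slide":[0,0,0],"turn":[0,0,0]}]' |grep -E "wrist_force|pos"
python3 -m creep '[{"slide":[0,0,-0.06],"turn":[0,0,0]},{"slide":[0,0,-0.06],"turn":[0,0,0]},{"slide":[0,0,-0.06],"turn":[0,0,0]},{"slide":[0,0,-0.06],"turn":[0,0,0]},{"slide":[0,0,0],"turn":[0,0,0]},{"slide":[0,0,0],"turn":[0,0,0]}]' |grep -E "wrist_force|pos"
```

```text
tool_pos: [0.5694, 0.115, 0.0776]
wrist_force: [-0.1, 0.4, -2.8]
tool_pos: [0.5694, 0.115, 0.068]
wrist_force: [0.2, -0.2, -2.1]
```

```bash
python3 -m creep '[{"slide":[0,0,-0.04],"turn":[0,0,0]},{"slide":[0,0,-0.04],"turn":[0,0,0]},{"slide":[0,0,-0.03],"turn":[0,0,0]},{"slide":[0,0,0],"turn":[0,0,0]},{"slide":[0,0,0],"turn":[0,0,0]}]' |grep -E "wrist_force|pos"
```

```text
tool_pos: [0.5695, 0.1151, 0.0638]
wrist_force: [-0.3, -0.0, -2.9]
```

```bash
python3 -m creep '[{"slide":[0,0,-0.02],"turn":[0,0,0]},{"slide":[0,0,-0.02],"turn":[0,0,0]},{"slide":[0,0,0],"turn":[0,0,0]},{"slide":[0,0,0],"turn":[0,0,0]}]' |grep -E "wrist_force|pos"
```

```text
tool_pos: [0.5701, 0.1152, 0.0637]
wrist_force: [-3.0, -1.0, 10.0]
```

It is seated at the expected height (TCP 63.7 mm). I release and rise away.

```bash
python3 -m creep '[{"slide":[0,0,0],"turn":[0,0,0]},{"slide":[0,0,0],"turn":[0,0,0]},{"slide":[0,0,0],"turn":[0,0,0]},{"slide":[0,0,0],"turn":[0,0,0]},{"slide":[0,0,0],"turn":[0,0,0]},{"slide":[0,0,0],"turn":[0,0,0]},{"slide":[0,0,0],"turn":[0,0,0]},{"slide":[0,0,0],"turn":[0,0,0]},{"slide":[0,0,0.25],"turn":[0,0,0]},{"slide":[0,0,0.5],"turn":[0,0,0]},{"slide":[0,0,0.6],"turn":[0,0,0]},{"slide":[0,0,0.6],"turn":[0,0,0]},{"slide":[0,0,0.6],"turn":[0,0,0]},{"slide":[-0.5,-0.6,0.6],"turn":[0,0,0]},{"slide":[-0.5,-0.6,0],"turn":[0,0,0]},{"slide":[-0.5,-0.6,0],"turn":[0,0,0]},{"slide":[-0.5,-0.6,0],"turn":[0,0,0]},{"slide":[-0.5,-0.6,0],"turn":[0,0,0]},{"slide":[-0.5,-0.6,0],"turn":[0,0,0]},{"slide":[0,0,0],"turn":[0,0,0]}]' 85 |grep -E "wrist_force|pos"
python3 -c "
from h import *;st()
c=[]
for n in('top','side'):
    im=shot(n);u,v=proj(n,[.568,.115,.06]).astype(int);c.append(crop(im,u-45,v-50,90,100,4.4))
    print(n,[(d, plane(n,*d[1],.076)) for d in disc(im) if np.hypot(*(d[1]-[u,v]))<45])
cv2.imwrite('pics/c8.png',cv2.cvtColor(np.hstack(c),cv2.COLOR_RGB2BGR))"
```

```text
tool_pos: [0.446, -0.0316, 0.1891]
wrist_force: [-0.7, -0.1, 0.5]
t 23.78 pos [ 0.446  -0.0316  0.1891] yaw_y 11.68 z [-0.0014 -0.0011 -1.    ] F [-0.7 -0.1  0.5] gap 85.1 grip 0.0 j6 74.3
top []
side [((np.int32(16), array([264.75, 175.88])), array([0.56883447, 0.11499997, 0.076     ]))]
```

View pics/c8.png

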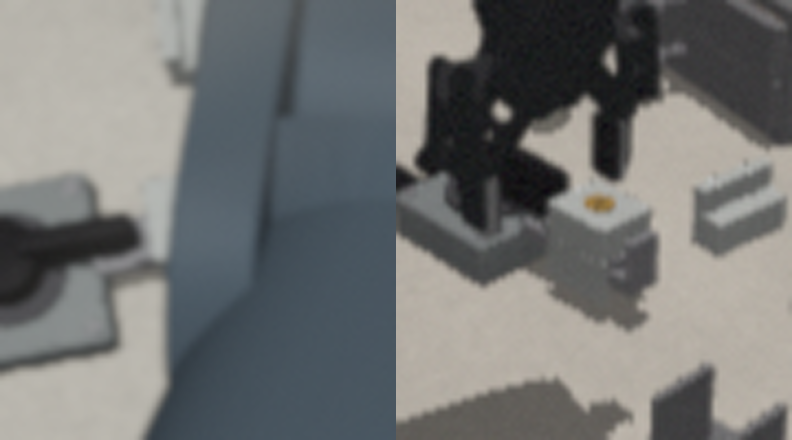

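The saddle sits level on the tab between the fin and the end plate, with its disc at side crop (600,203). The disc's ray on the 76 mm plane meets the hasp hole's position. The gripper is clear, so I hand in.

```bash
python3 -c "
from rig import env;print(env.hand_in())"
```

```text
the job is handed in; nothing more can be done
None
```

The isolator handle is at off with the two holes in line, and the saddle sits home over its tab, pin through both holes and let go; I handed in at about 24 s, and no verdict came back.

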